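# Plug in the relay and clip on the relay-box cover

### The arm

A 7-joint arm with a two-finger parallel gripper is mounted at the origin on the work surface. World frame = base frame: x ahead of the robot, y to its left, z up, the work surface at z = 0. Lengths are in m, angles in rad, forces in N, time in s.
With the tool pointing down it reaches from about 0.425 to 0.925 m from the base axis. Payload 6.8 kg.
Tool frame: the origin (TCP) lies at the very end of the fingers, on their centre line; the grasp point (between the pads) lies 19 mm behind it; x points along the fingers, y is the direction in which the jaws open and shut, and the axes are right-handed (so a half turn about x gives the same grasp; the last joint's range is limited). The gripper opens to 85 mm and grips with 20 to 120 N. Pads are 22 mm wide; open, the fingers measure 114 mm over their backs; the gripper's body (76 mm by 85 mm) begins 54 mm behind the grasp point. The pads swing forward as they close: fully open they stand 13 mm farther back than shut.
Start: joints at [-1.35, 0.477, 0.022, 1.555, -0.011, 1.109, -0.083], TCP at [0.218, 0.639, 0.231] pointing down, gripper open.
Joint ranges: [-2.96, 2.96], [-0.34, 2.1], [-1.41, 1.46], [0.24, 2.44], [-1.37, 4.51], [0.17, 1.92], [-2.96, 2.96]. Speed limits (rad/s): [2.39, 2.39, 3.14, 3.14, 3.14, 3.14, 3.14].

### API

Orientations are given as a rotation vector (axis times angle).
In Python, from bench import get_obs, grab_frame, camera_info, hand_in gives the robot as it stands.
- The arm moves only by the tool apply_moves, never from a script. Its argument "series" is text: rows parted by semicolons, each of 7 numbers parted by spaces: the turn, a rotation vector about the tool's x, y, z in rad, then the shift along the tool's x, y, z in m, then the opening, from 0 (shut) to 1 (fully open). In form: wx wy wz tx ty tz hand; .... A call has 1 to 12 rows; each row is the pose to reach, as a shift and turn from the pose commanded when the call began, along the tool's axes at that moment; what a row does not reach only later rows make up. A row lasts 1/8 s, in which the tool goes at most 62.5 mm and 10.7 degrees, less where a joint would pass 70% of its speed; a pose out of reach is approached as far as the arm can. A call with a gripper value outside its range is refused whole. The fingers move at their own pace and stop on an object; "force" is the grip in N (left out, the last holds). Time passes only in rows, so rows that repeat a pose let the fingers close. It gives the time, the measured TCP pose, the force and the opening at its end, in the units of the state.
- get_obs(): the state, without advancing time (a new reading comes with each control period).
- grab_frame(name): name is "scene" or "top" or "wrist"; returns the picture (480x640x3 uint8, blue, green, red); there is no depth.
- camera_info(name): a dict with "fov_y" (degrees; the focal length in pixels is half the picture's height over the tangent of half this angle, whatever the lens; pixels are square), "cx", "cy" (the principal point, pixels), "rvec" (rotation vector, rad) and "tvec" (3), from world to camera coordinates, as OpenCV has them. Camera axes: x right, y down, z forward; pixel columns grow to the right and rows downward; lengths in m; the calibration is good to about 2 mm. A picture is of the moment at which its call begins: read the wrist's pose just before it. camera_info takes no time and is no camera call; for the wrist camera it gives the pose at the moment of the call.
- hand_in(): hands the job in, once; it reports no verdict.
The state is a dict: "clock": time; "joints": joint angles; "qvel": joint speeds; "tau": joint torques, N m; "tcp_pos": TCP position; "orientation": TCP orientation; "contact_force": force on the tool from outside, world axes, zero at the start; "moment": the same for the moment, N m; "grip_width": finger opening in m.
Only numpy, scipy, OpenCV 4.12 (cv2) and the standard library are available. Lean on these libraries where they do the work, as an engineer would, in place of code of your own. Each camera call takes 0.05 s, during which the arm holds its last target.

### The job

On the relay station, plug the loose relay fully into the empty socket beside the relay that is already fitted. Then set the long cover squarely over the relay box and press it straight down until the clip arms at both ends have snapped under the rim and the cover sits fully home. Leave the other things on the bench where they are.

Things in the scene. Friction and masses are not known exactly. Their poses are not given: they have to be found in the camera images.
- base: Relay station, fixed: white plate 180 (x) x 100 (y) x 6 mm with jacks at both x ends, and in its middle an open dark-grey box 100 (x) x 50 (y) mm, walls 2.5 mm, rim 32 mm above the bench. In it two sockets in a row along x: the +x one holds a fitted relay (top 54.5 mm above the bench), the -x one is empty. Origin: middle of the plate's underside, on the bench, z up; it may stand turned.
- rim (a point): Middle of the open box at the height of its rim, 32 mm above the bench, straight over the station's origin; axes as the station's. At the two x ends of the box the rim stands 3 mm out of the wall as a lip, 27 to 32 mm above the bench, under which the cover's clips catch.
- socket (a point): Middle of the mouth of the empty socket, 26.5 mm above the bench, 22 mm from the box's middle towards -x; axes as the station's. A pocket 23 (x) x 30 (y) mm, 8 mm deep to a ledge, with a well for the blades below. Fitted, the relay's origin is 12.5 mm and its top 54.5 mm above the bench. Fingers reaching below the rim strike the box's walls: hold the relay by its top 20 mm.
- relay: The loose plug-in relay, 28 to 49 g: clear case 21 (x) x 28 (y) x 36 mm with a copper coil inside, on two rows of brass blades 6 mm long; 42 mm high in all. Stands upright. Origin: middle, under the blades, z up. The lowest 3 mm of the case are 1 mm narrower all round. Goes in with its x along the station's x, either way round (a half turn is the same), with almost no force.
- cover: The long cream cover, about 70 g: a hood open below, 100 (x) x 56 (y) mm with smooth straight sides; stands upright on the clip arms at its two x ends (116 mm over them, 28 mm wide). Origin: middle, at the arms' lower edge; the hood spans 17 to 44 mm above it. Clipped on, its origin is 15 mm above the bench over the station's origin, its x along the station's x, either way round.
- cover_top (a point): Middle of the long cover's flat top, 44 mm above its origin; 59 mm above the bench when clipped on. Pressing down, the clips meet the lip 13 mm above home; the force peaks at about 8 to 18 N while the arms spread, then falls, and they snap in over the last 1 to 2 mm before the hard stop. The hood is 3 mm wider per side than the box, so fingers on its long sides pass outside. Tongues inside it reach 5.5 mm below its edge.
- clip_a (a joint): Spreading of the clip arm at the cover's +x end, rad: 0 relaxed, grows as its foot is pushed outwards. About 0.07 while its tooth rides on the lip; back below 0.035 when it has snapped under the lip. Reading noise about 0.01.
- clip_b (a joint): The same for the clip arm at the cover's -x end.
- short_cover: A cover for another, smaller box: like the long cover but only 56 mm long (72 mm over its arms). It does not fit here and stays where it is. Origin in the middle under its arms, 44 mm high, x along its length.
- timer: A dark-grey square timer with a round knob on top, 38 x 38 x 55 mm. Not needed, stays where it is. Origin in the middle of its underside.
- screwdriver: A screwdriver lying on the bench, 170 mm long. Not needed, stays where it is.
- din_rail: A piece of mounting rail 140 mm long with terminal blocks on it, 40 mm high. Not needed, stays where it is. Origin in the middle of its underside, x along its length.
Things that resemble listed ones, but are neither listed nor needed, are in the scene too. Of the things like the relay, leave any that is red; of the rest the smaller one is meant.

How it is judged:
On the way, in this order (a step that is already met when the one before it is completed fails the run):
1. the relay is plugged fully into the empty socket (horizontal distance between relay and socket below 0.0025 m and z of relay in the frame of base between 0.01 and 0.0145 m and angle between the y axis of relay and the y axis of base, either way round below 0.09 rad and angle between relay's own z axis and vertical below 0.09 rad), for 0.2 s.
2. the long cover is clipped onto the relay box at both ends (horizontal distance between cover and base below 0.003 m and z of cover in the frame of base between 0.013 and 0.0167 m and angle between the x axis of cover and the x axis of base, either way round below 0.06 rad and angle between cover's own z axis and vertical below 0.04 rad and value of joint each of clip_a, clip_b below 0.035 rad), for 0.2 s.
At the end, for the whole second after the job is handed in: The relay is in the empty socket: 2.5 mm, 2 mm of full depth, 0.09 rad square and upright. The long cover is clipped on: within 3 mm of the middle, under 1.7 mm above home, 0.06 rad square, 0.04 rad level, both clips back below 0.035 rad. Both at rest (all of step 1 and all of step 2 and linear speed of each of cover, relay below 0.02 m/s); the robot touches nothing.
It fails at once if the short cover is moved by more than 25 mm (distance of short_cover from where it was at the start of the episode above 0.025 m).
It fails at once if timer is moved by more than 25 mm (distance of timer from where it was at the start of the episode above 0.025 m).
It fails at once if screwdriver is moved by more than 25 mm (distance of screwdriver from where it was at the start of the episode above 0.025 m).
It fails at once if the rail with terminals is moved by more than 25 mm (distance of din_rail from where it was at the start of the episode above 0.025 m).
It also fails if it takes over 61 s, if anything falls off the work surface, if the arm or the gripper's body presses on something with over 40 N, if the wrist force passes 120 N, or if a joint passes its speed limit or range.

## Working session

There is one attempt and no reset: what is moved stays moved. The work goes in short steps, Python scripts to look and compute and a tool call to move; the robot and the scene stay as the last step left them, time stands still between calls to the robot, and variables do not carry over. Pictures are saved under pics/ and viewed, and the job is handed in when it is done.

Besides the shell and the picture viewer there is one more tool, called by a JSON object that holds its "op" and its "data". apply_moves: Moves the arm, as the interface text tells. Its arguments: {"type":"object","properties":{"series":{"type":"string"},"force":{"type":"number"}},"required":["series"]}

```bash
ls; mkdir -p pics; python3 - <<'E'
from bench import *
import cv2
print(get_obs())
for n in ("scene","top","wrist"):
    print(n,camera_info(n))
    cv2.imwrite(f"pics/a_{n}.png",grab_frame(n))
E
```

```text
pics
{'clock': 0.0, 'joints': array([-1.35010113,  0.47780949,  0.02234466,  1.55646726, -0.01149228,
        1.10932543, -0.08309323]), 'qvel': array([-6.32970477e-04, -8.67090142e-04, -8.91684883e-05,  1.12430818e-03,
       -5.79462179e-04, -8.11629945e-04, -7.45081135e-04]), 'tau': array([ 2.82457449e-04, -5.96456838e+01,  1.60749838e+00, -2.81199753e+01,
        1.23120222e-02,  9.32687894e-03, -1.47738871e-05]), 'tcp_pos': array([0.21778331, 0.63825735, 0.23031286]), 'orientation': array([ 0.2565313 ,  1.55551327, -0.25948671]), 'contact_force': array([ 0.66949767, -0.57873501, -0.35121667]), 'moment': array([ 0.00042814, -0.01071933,  0.00750785]), 'grip_width': 0.08537417863553329}
scene {'fov_y': 55.22245713314523, 'cx': 316.9782688912262, 'cy': 235.78204577534657, 'rvec': array([ 2.04207874,  1.03222262, -0.49372533]), 'tvec': array([-0.32340171, -0.23781108,  1.33424892])}
top {'fov_y': 49.80486381861492, 'cx': 321.1730279076195, 'cy': 234.86131198278267, 'rvec': array([ 2.14835863, -2.15420273,  0.11589678]), 'tvec': array([0.00165544, 0.59524765, 1.22913558])}
wrist {'fov_y': 58.5397629694625, 'cx': 319.64209183782805, 'cy': 236.66420321538337, 'rvec': array([-2.32764678, -1.66618814, -0.2721839 ]), 'tvec': array([-0.67385496, -0.04128983,  0.38115   ])}
```

View pics/a_scene.png

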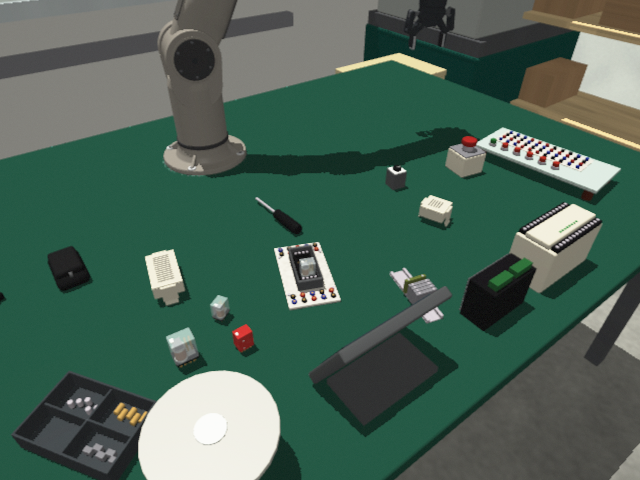

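View pics/a_top.png

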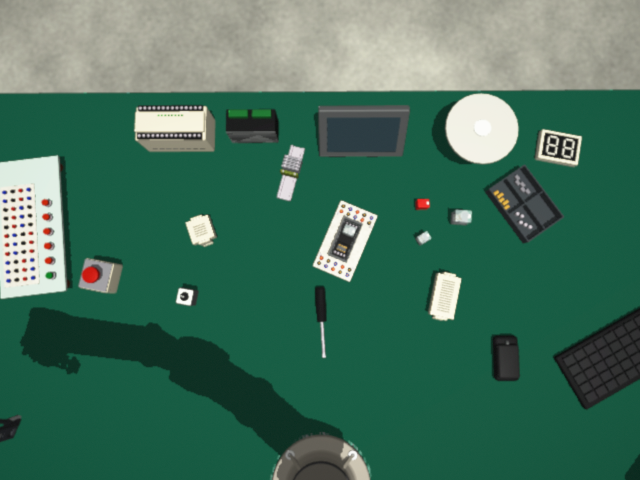

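View pics/a_wrist.png

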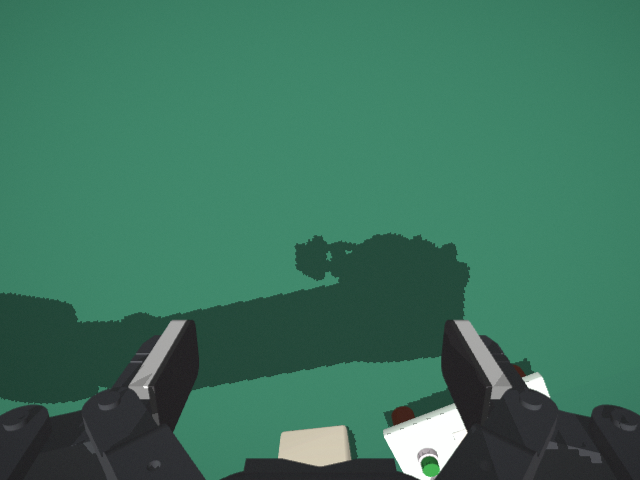

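```bash
cat > h.py <<'E'
import numpy as np, cv2, time
from bench import *
from scipy.spatial.transform import Rotation as R
def K(ci):
    f=240/np.tan(np.radians(ci['fov_y'])/2); return np.array([[f,0,ci['cx']],[0,f,ci['cy']],[0,0,1]])
def proj(ci,P):
    return cv2.projectPoints(np.atleast_2d(np.array(P,float)),ci['rvec'],ci['tvec'],K(ci),None)[0][:,0]
def back(ci,uv,z):
    Rm=R.from_rotvec(ci['rvec']).as_matrix(); c=-Rm.T@ci['tvec']
    d=Rm.T@np.linalg.inv(K(ci))@np.array([uv[0],uv[1],1.]); return c+d*(z-c[2])/d[2]
def crop(im,u,v,w,h,s,fn):
    c=im[max(0,v-h):v+h,max(0,u-w):u+w]; cv2.imwrite(fn,cv2.resize(c,None,fx=s,fy=s,interpolation=cv2.INTER_CUBIC))
def rel(pos,Rt,o=None):
    o=o or get_obs(); R0=R.from_rotvec(o['orientation'])
    return (R0.inv()*Rt).as_rotvec(), R0.inv().apply(np.array(pos)-o['tcp_pos'])
def down(yaw): # tool x down, tool y at angle yaw in world xy
    x=np.array([0,0,-1.]); y=np.array([np.cos(yaw),np.sin(yaw),0]); return R.from_matrix(np.c_[x,y,np.cross(x,y)])
def box(L,W,z0,z1,x,y,yaw,z=0):
    c=[[a*L/2,b*W/2,zz] for zz in(z0,z1) for a,b in((-1,-1),(1,-1),(1,1),(-1,1))]
    return R.from_euler('z',yaw).apply(c)+[x,y,z]
E
python3 - <<'E'
from h import *
t=camera_info('top')
for n,uv,z in [('station',(345,241),.03),('relay',(423,237),.04),('cover',(445,296),.044),('big',(460,216),.05),('short',(200,230),.044)]: print(n,back(t,uv,z))
o=get_obs(); print(R.from_rotvec(o['orientation']).as_matrix().round(3))
im=cv2.imread('pics/a_top.png')
crop(im,345,241,50,50,6,'pics/b1.png');crop(im,440,260,60,70,6,'pics/b2.png')
E
```

```text
station [ 0.58064845 -0.05835146  0.03      ]
relay [ 0.58867391 -0.24775698  0.04      ]
cover [ 0.44602037 -0.29579545  0.044     ]
big [ 0.63840576 -0.33663776  0.05      ]
short [0.60737877 0.29619734 0.044     ]
[[-0.     0.323  0.946]
 [-0.001  0.946 -0.323]
 [-1.    -0.001  0.   ]]
```

View pics/b1.png

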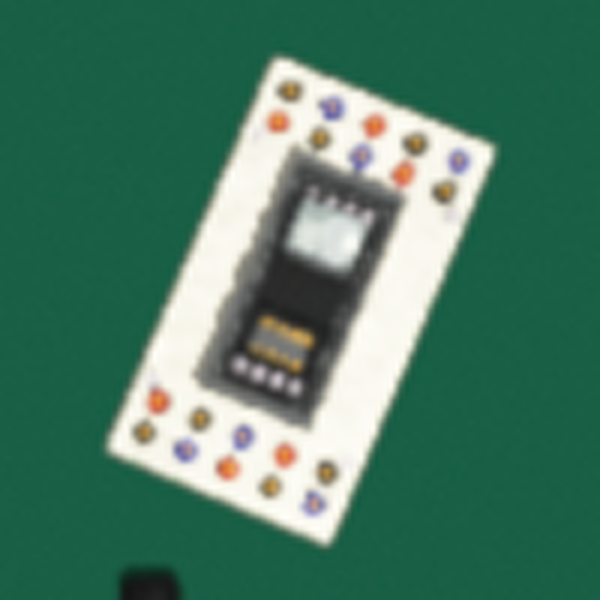

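View pics/b2.png

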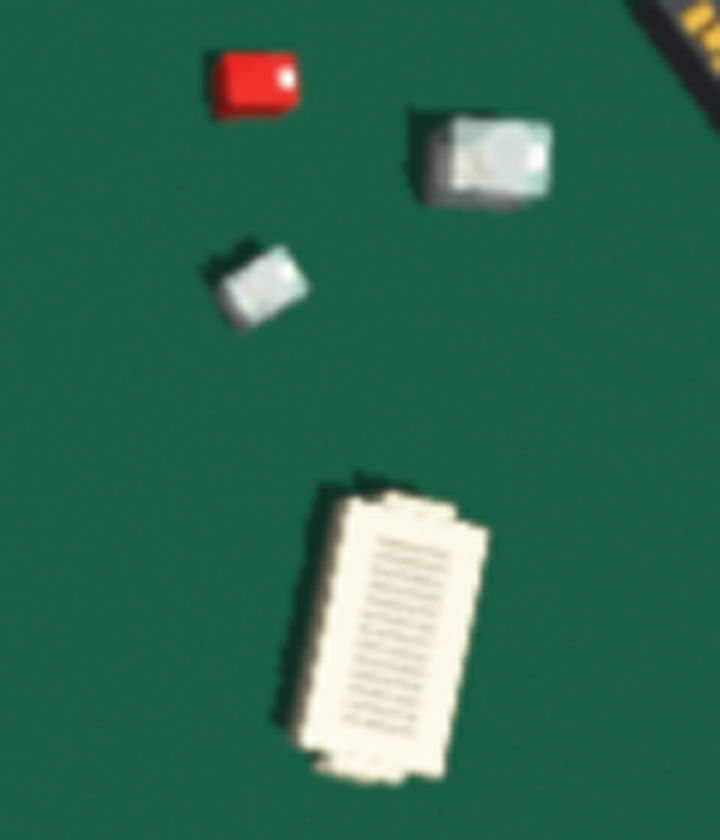

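```bash
python3 - <<'E'
from h import *
t=camera_info('top')
c=np.array([(275,55),(497,148),(332,547),(107,450)])/6.+[295,191]
P=np.array([back(t,u,.006) for u in c]); print(P.round(4)); m=P.mean(0); print('station',m)
v=(P[0]+P[1]-P[2]-P[3])[:2]/2; print(np.linalg.norm(v), np.arctan2(v[1],v[0]))
v=(P[0]+P[3]-P[2]-P[1])[:2]/2; print(np.linalg.norm(v), np.arctan2(v[1],v[0])-np.pi/2)
c=np.array([(345,497),(490,527),(443,778),(295,745)])/6.+[380,190]
P=np.array([back(t,u,.044) for u in c]); print('cover',P.mean(0))
v=(P[0]+P[1]-P[2]-P[3])[:2]/2; print(np.linalg.norm(v), np.arctan2(v[1],v[0]))
v=(P[0]+P[3]-P[2]-P[1])[:2]/2; print(np.linalg.norm(v), np.arctan2(v[1],v[0])-np.pi/2)
c=np.array([(285,246),(310,288),(250,325),(220,285)])/6.+[380,190]
P=np.array([back(t,u,.042) for u in c]); print('relay',P.mean(0),P)
w=camera_info('wrist');Rm=R.from_rotvec(w['rvec']).as_matrix(); C=-Rm.T@w['tvec']; o=get_obs()
R0=R.from_rotvec(o['orientation']); print('cam in tool',R0.inv().apply(C-o['tcp_pos']), 'axes', (R0.inv().as_matrix()@Rm.T).round(3))
E
```

```text
[[ 0.6872 -0.0494  0.006 ]
 [ 0.6471 -0.1421  0.006 ]
 [ 0.4807 -0.0716  0.006 ]
 [ 0.521   0.0214  0.006 ]]
station [ 0.58397369 -0.06040703  0.006     ]
0.18071026004983146 -0.40169231801297967
0.10116783521942424 -0.40835393415140375
cover [ 0.44596134 -0.29710153  0.044     ]
0.10114733734999969 -0.22251620838202826
0.0591164814796856 -0.21415203641128677
relay [ 0.58680744 -0.25068142  0.042     ] [[ 0.60309229 -0.25868288  0.042     ]
 [ 0.58591797 -0.26830835  0.042     ]
 [ 0.57095004 -0.2437156   0.042     ]
 [ 0.58726948 -0.23201884  0.042     ]]
cam in tool [-0.14260998 -0.00017528 -0.08329257] axes [[ 0.    -0.321  0.947]
 [ 1.     0.    -0.   ]
 [-0.     0.947  0.321]]
```

```bash
python3 - <<'E'
from h import *
print(rel([0.584-.009,-.0604+.004,.17],down(1.166)))
E
```

```text
(array([0.07598398, 0.00018427, 0.00137393]), array([ 0.06136615, -0.54217196,  0.56237178]))
```

{"op": "apply_moves", "data": {"series": "0.03 0 0 0.02 -0.271 0.281 1;0.076 0 0 0.061 -0.542 0.562 1;0.076 0 0 0.061 -0.542 0.562 1;0.076 0 0 0.061 -0.542 0.562 1;0.076 0 0 0.061 -0.542 0.562 1;0.076 0 0 0.061 -0.542 0.562 1;0.076 0 0 0.061 -0.542 0.562 1;0.076 0 0 0.061 -0.542 0.562 1;0.076 0 0 0.061 -0.542 0.562 1;0.076 0 0 0.061 -0.542 0.562 1;0.076 0 0 0.061 -0.542 0.562 1;0.076 0 0 0.061 -0.542 0.562 1"}}

```text
clock: 1.65
tcp_pos: [0.5604, -0.0278, 0.1728]
orientation: [0.317, 1.547, -0.317]
contact_force: [0.6, 0.8, 0.7]
grip_width: 0.0853
```

{"op": "apply_moves", "data": {"series": "0 0 0 0 -0.012 0.015 1;0 0 0 0 -0.012 0.015 1;0 0 0 0 -0.012 0.015 1"}}

```text
clock: 2.02
tcp_pos: [0.5682, -0.0407, 0.1727]
orientation: [0.316, 1.549, -0.315]
contact_force: [0.6, -0.4, -0.8]
grip_width: 0.0854
```

```bash
python3 - <<'E'
from h import *
o=get_obs(); print(o['tcp_pos'],R.from_rotvec(o['orientation']).as_matrix().round(4)); w=camera_info('wrist')
im=grab_frame('wrist'); cv2.imwrite('pics/c_wrist.png',im); np.save('c_w.npy',w,allow_pickle=True)
E
```

```text
[ 0.5681517  -0.04074535  0.17273828] [[-9.000e-04  3.915e-01  9.202e-01]
 [ 1.300e-03  9.202e-01 -3.915e-01]
 [-1.000e+00  8.000e-04 -1.300e-03]]
```

View pics/c_wrist.png

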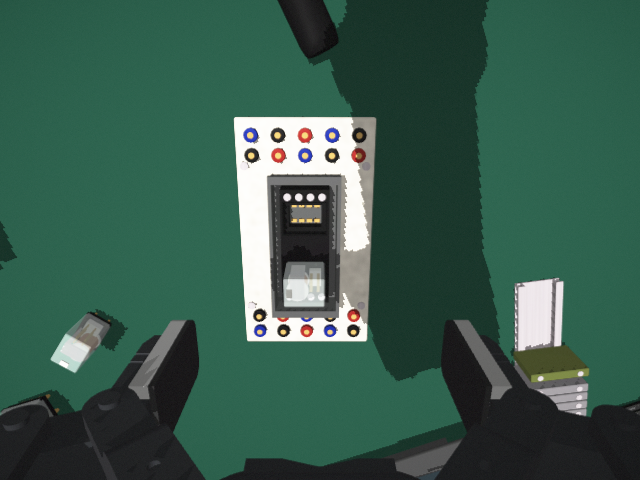

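```bash
python3 - <<'E'
from h import *
im=cv2.imread('pics/c_wrist.png')
crop(im,306,230,80,120,5,'pics/c1.png')
crop(im,306,240,45,75,8,'pics/c2.png')
E
python3 -c "
import cv2
for n in ('c1','c2'):
    i=cv2.imread(f'pics/{n}.png');print(i.shape);i=cv2.resize(i,None,fx=600/i.shape[0],fy=600/i.shape[0]) if 0 else i
"
```

```text
(1200, 800, 3)
(1200, 720, 3)
```

```bash
cat >> h.py <<'E'
from scipy.optimize import least_squares
def linefit(g,p,q,n=25,r=6,pol=0):
    # subpixel edge along segment p-q: search along normal for max |gradient|, robust line fit -> point,dir
    p=np.array(p,float);q=np.array(q,float);d=(q-p)/np.linalg.norm(q-p);nn=np.array([-d[1],d[0]])
    pts=[]
    for s in np.linspace(.1,.9,n):
        b=p+(q-p)*s; ts=np.arange(-r,r+.01,.25)
        xy=(b+ts[:,None]*nn).astype(np.float32)
        v=cv2.remap(g,xy[:,0][:,None],xy[:,1][:,None],cv2.INTER_LINEAR)[:,0].astype(float)
        v=np.convolve(v,np.ones(3)/3,'same'); gr=np.gradient(v); gr[:3]=gr[-3:]=0
        if pol: gr=gr*pol
        else: gr=abs(gr)
        k=gr.argmax(); w=np.clip(gr[max(0,k-3):k+4],0,None)
        if w.sum()>8: pts.append(b+nn*(ts[max(0,k-3):k+4]*w).sum()/w.sum())
    pts=np.array(pts,np.float32); 
    vx,vy,x,y=cv2.fitLine(pts,cv2.DIST_HUBER,0,.01,.01)[:,0]; 
    res=abs((pts-[x,y])@np.array([-vy,vx])); return (np.array([x,y]),np.array([vx,vy]),np.median(res),pts)
def isect(l,m):
    s=np.linalg.solve(np.c_[l[1],-m[1]],m[0]-l[0]); return l[0]+s[0]*l[1]
def quad(g,c,**k):
    L=[linefit(g,c[i],c[(i+1)%4],**k) for i in range(4)]
    return np.array([isect(L[i-1],L[i]) for i in range(4)]),[l[2] for l in L]
def fitrect(ci,c,L,W,z,x0):
    # c: corners ordered (-,-),(+,-),(+,+),(-,+) in the object frame
    f=lambda p:(proj(ci,box(L,W,z,z,*p)[:4])-c).ravel()
    s=least_squares(f,x0); return s.x,np.sqrt((s.fun**2).mean()),s.fun.reshape(4,2)
E
python3 - <<'E'
from h import *
im=cv2.imread('pics/c_wrist.png'); w=np.load('c_w.npy',allow_pickle=True).item(); g=im[:,:,2]
# obj frame: image up = -x, image right = +y ; order (-,-),(+,-),(+,+),(-,+)
c,res=quad(g,[(234,118),(247,341),(368,341),(376,118)]); print(c.round(1),res)
s,e,r=fitrect(w,c,.18,.1,.006,[.584,-.06,-.405]); print(s,e); print(r.round(1))
for L,W,z,col in((.18,.1,.006,(0,0,255)),(.1,.05,.032,(0,255,0)),(.106,.05,.032,(255,0,0)),(.095,.045,.032,(0,255,255))):
    im=cv2.polylines(im,[(proj(w,box(L,W,z,z,*s)[:4])*16).round().astype(int)],True,col,1,cv2.LINE_AA,4)
crop(im,306,230,80,120,2.5,'pics/c1.png');crop(im,306,240,45,50,6,'pics/c2.png')
E
```

```text
[[233.  116.5]
 [246.5 339.5]
 [366.4 341.2]
 [375.8 116.5]] [np.float32(0.17919382), np.float32(0.53921443), np.float32(0.18026765), np.float32(0.0024070872)]
[ 0.58467819 -0.05964847 -0.40458483] 0.5749722741467487
[[-0.3 -0.6]
 [-0.3  1.3]
 [ 0.1 -0.1]
 [ 0.5 -0.2]]
```

View pics/c1.png

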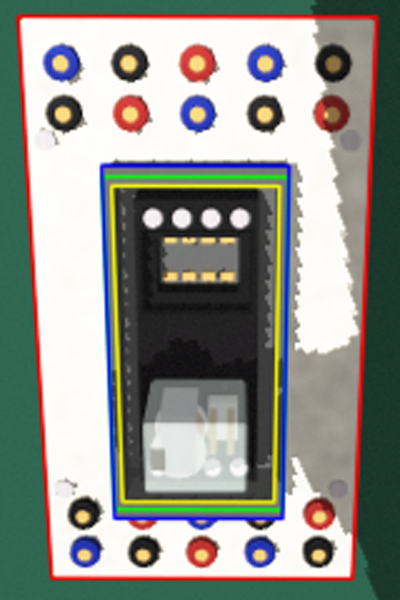

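View pics/c2.png

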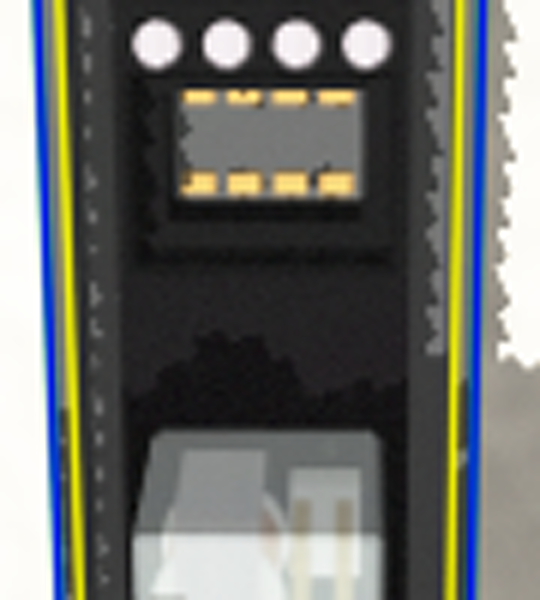

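```bash
python3 - <<'E'
from h import *
o=get_obs();print(o['joints'].round(2))
s=np.array([0.58468,-0.05965,-0.40458])
sock=np.r_[s[:2]+.022*np.array([-np.cos(s[2]),-np.sin(s[2])]),.0265]; print(sock)
print('sock in tool',R.from_rotvec(o['orientation']).inv().apply(sock-o['tcp_pos']))
print(rel([0.587,-.25,.17],down(2.10)))
E
```

```text
[-0.31  0.38  0.35  1.89 -0.16  0.9   1.28]
[ 0.56445611 -0.05099008  0.0265    ]
sock in tool [ 0.14633466 -0.01121729  0.00080631]
(array([-9.30707950e-01, -6.32358906e-04, -1.33243228e-03]), array([ 0.00257181, -0.18546491,  0.09917008]))
```

{"op": "apply_moves", "data": {"series": "-0.18 0 0 0.003 -0.04 0.02 1;-0.36 0 0 0.003 -0.08 0.04 1;-0.54 0 0 0.003 -0.12 0.06 1;-0.72 0 0 0.003 -0.16 0.085 1;-0.93 0 0 0.003 -0.186 0.099 1;-0.93 0 0 0.003 -0.186 0.099 1;-0.93 0 0 0.003 -0.186 0.099 1;-0.93 0 0 0.003 -0.186 0.099 1"}}

```text
clock: 3.08
tcp_pos: [0.5869, -0.2505, 0.17]
orientation: [-0.412, 1.531, 0.414]
contact_force: [0.1, 0.8, 0.2]
grip_width: 0.0854
```

```bash
python3 - <<'E'
from h import *
o=get_obs(); print(o['joints'].round(2),o['tcp_pos'],R.from_rotvec(o['orientation']).as_matrix().round(4)); w=camera_info('wrist')
im=grab_frame('wrist'); cv2.imwrite('pics/d_wrist.png',im); np.save('d_w.npy',w,allow_pickle=True)
E
```

```text
[ 0.18  0.48  0.18  1.72 -0.1   0.95  2.49] [ 0.58693382 -0.25054412  0.16995392] [[-1.000e-04 -5.030e-01  8.643e-01]
 [ 1.000e-03  8.643e-01  5.030e-01]
 [-1.000e+00  9.000e-04  5.000e-04]]
```

View pics/d_wrist.png

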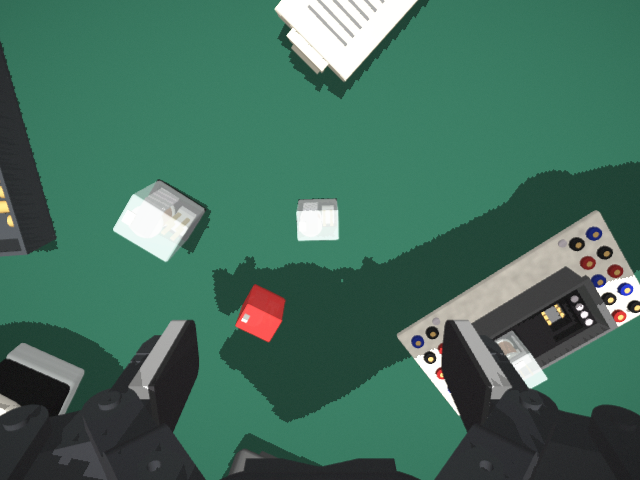

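```bash
python3 - <<'E'
from h import *
im=cv2.imread('pics/d_wrist.png')
crop(im,318,220,30,30,10,'pics/d1.png')
w=np.load('d_w.npy',allow_pickle=True).item()
for n,uv,z in [('red',(262,312),.03),('relay',(318,222),.04)]: print(n,back(w,uv,z))
E
```

```text
red [ 0.66987661 -0.25103312  0.03      ]
relay [ 0.58622633 -0.25160866  0.04      ]
```

View pics/d1.png

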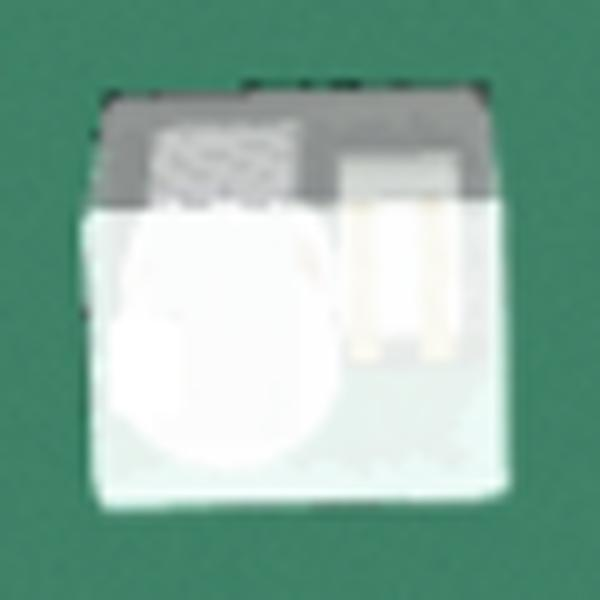

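```bash
python3 - <<'E'
from h import *
im=cv2.imread('pics/d_wrist.png'); w=np.load('d_w.npy',allow_pickle=True).item()
c0=np.array([(85,208),(100,505),(510,492),(505,200)])/10+[288,190]-.45
s,e,r=fitrect(w,c0,.021,.028,.042,[.586,-.251,.52]); print('manual',s,e,r.round(1))
for ch in (0,2):
  g=im[:,:,ch]
  c,res=quad(g,c0,r=2.5,n=15); print(c.round(1)-c0.round(1),np.round(res,2))
  s,e,r=fitrect(w,c,.021,.028,.042,[.586,-.251,.52]); print(s,e)
o=get_obs()
d=box(.021,.028,.006,.042,*s)
c=(proj(w,d)*16).round().astype(int)
im=cv2.polylines(im,[c[4:],c[:4]],True,(0,0,255),1,cv2.LINE_AA,4)
crop(im,318,220,30,30,10,'pics/d1.png')
print(R.from_rotvec(o['orientation']).inv().apply(np.r_[s[:2],.042]-o['tcp_pos']))
E
```

```text
manual [ 0.58756792 -0.2511699   0.55515545] 0.456363086504796 [[-0.4 -0.3]
 [-0.5  0.4]
 [ 0.4  0.6]
 [ 0.5 -0.6]]
[[ 0.          0.2000061 ]
 [-0.80001221  0.1000061 ]
 [ 0.10001221  0.50000305]
 [-0.5        -0.2000061 ]] [0.1  0.1  0.1  0.26]
[ 0.5877691  -0.25127057  0.55329523] 0.4208275130785845
[[ 0.          0.29999695]
 [-0.80001221  0.        ]
 [ 0.10001221  0.5999939 ]
 [-0.5        -0.2000061 ]] [0.11 0.1  0.09 0.23]
[ 0.58778123 -0.2512711   0.55283475] 0.4296192870950389
[ 0.12797666 -0.00082325  0.00053608]
```

View pics/d1.png

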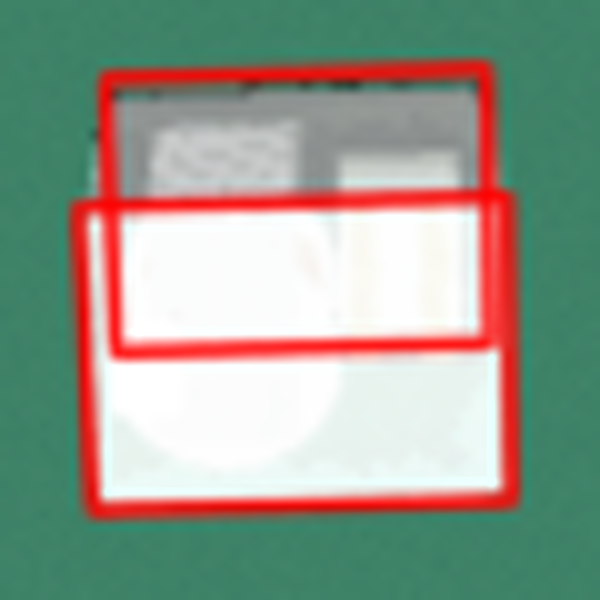

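{"op": "apply_moves", "data": {"series": "-0.026 0 0 0.05 -0.001 0.0005 0.65;-0.026 0 0 0.1 -0.001 0.0005 0.65;-0.026 0 0 0.125 -0.001 0.0005 0.65;-0.026 0 0 0.147 -0.001 0.0005 0.65;-0.026 0 0 0.147 -0.001 0.0005 0.65;-0.026 0 0 0.147 -0.001 0.0005 0.65;-0.026 0 0 0.147 -0.001 0.0005 0;-0.026 0 0 0.147 -0.001 0.0005 0;-0.026 0 0 0.147 -0.001 0.0005 0;-0.026 0 0 0.147 -0.001 0.0005 0;-0.026 0 0 0.147 -0.001 0.0005 0", "force": 40}}

```text
clock: 4.5
tcp_pos: [0.5883, -0.2539, 0.024]
orientation: [-0.432, 1.526, 0.431]
contact_force: [-0.7, 0.6, 6.6]
grip_width: 0.0267
```

```bash
python3 - <<'E'
from h import *
o=get_obs(); print(o['tcp_pos'],o['grip_width'],o['contact_force'])
im=grab_frame('wrist'); cv2.imwrite('pics/e_wrist.png',im); np.save('e_w.npy',camera_info('wrist'),allow_pickle=True)
E
```

```text
[ 0.58825479 -0.25394928  0.02398429] 0.02671073932579626 [-0.66084106  0.63464152  6.61652763]
```

View pics/e_wrist.png

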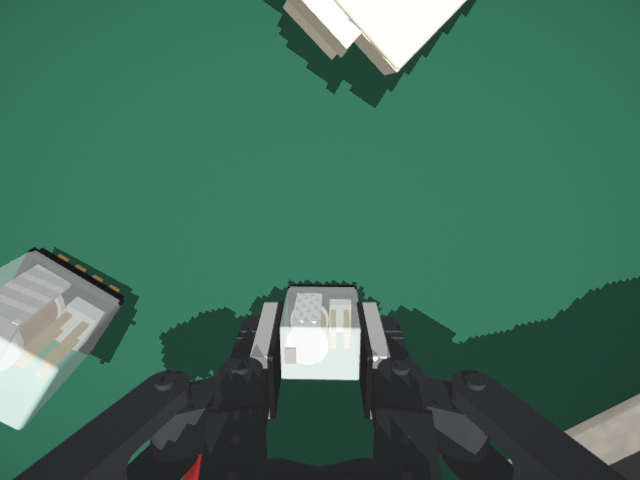

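{"op": "apply_moves", "data": {"series": "0 0 0 -0.02 0 0 0;0 0 0 -0.06 0 0 0;0 0 0 -0.08 0 0 0;0 0 0 -0.08 0 0 0;0 0 0 -0.08 0 0 0"}}

```text
clock: 5.18
tcp_pos: [0.5866, -0.2533, 0.1019]
orientation: [-0.431, 1.529, 0.433]
contact_force: [0.1, 0.6, -1.6]
grip_width: 0.0271
```

```bash
python3 - <<'E'
from h import *
o=get_obs(); print(o['tcp_pos'],o['grip_width'],o['contact_force'],o['joints'].round(3))
print(R.from_rotvec(o['orientation']).as_matrix().round(4))
im=grab_frame('wrist'); cv2.imwrite('pics/f_wrist.png',im); np.save('f_w.npy',camera_info('wrist'),allow_pickle=True)
crop(im,320,340,70,70,5.5,'pics/f1.png')
cv2.imwrite('pics/f_scene.png',grab_frame('scene'))
E
```

```text
[ 0.58664959 -0.25325469  0.10189506] 0.027058891730771754 [ 0.09986701  0.61849991 -1.60707792] [ 0.194  0.562  0.159  1.759 -0.114  0.831  2.529]
[[-1.700e-03 -5.238e-01  8.518e-01]
 [ 7.000e-04  8.518e-01  5.238e-01]
 [-1.000e+00  1.400e-03 -1.100e-03]]
```

View pics/f1.png

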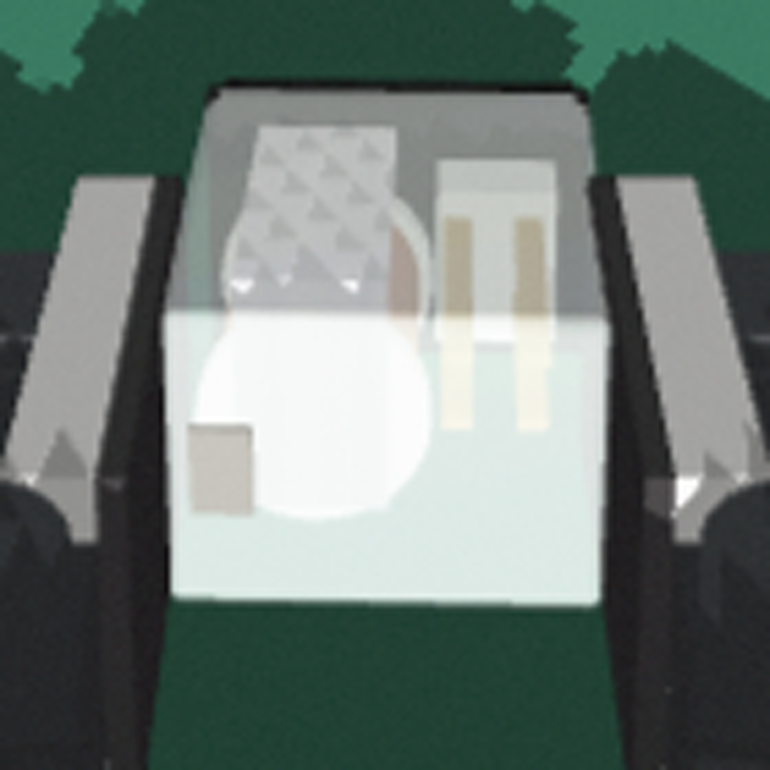

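View pics/f_scene.png

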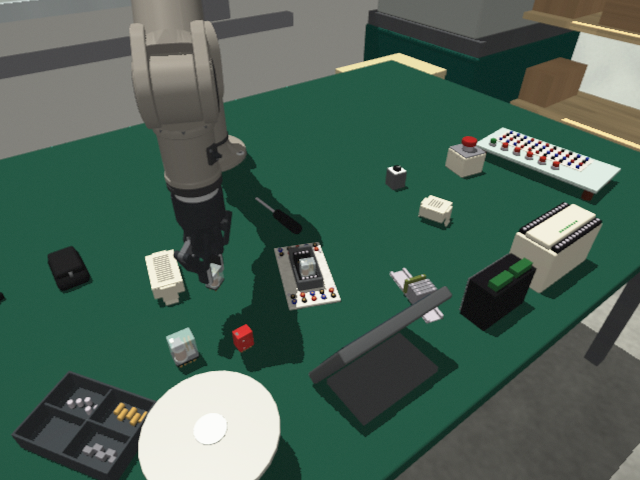

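```bash
cat >> h.py <<'E'
def fit_in_tool(w,o,c,L=.021,W=.028):
    # top face in tool frame: params x(depth along tool), y, z, yaw. object x along tool z, y along tool y
    R0=R.from_rotvec(o['orientation'])
    def pts(p):
        q=np.array([(-L/2,-W/2),(L/2,-W/2),(L/2,W/2),(-L/2,W/2)])
        ca,sa=np.cos(p[3]),np.sin(p[3])
        return np.array([[p[0],p[1]+b*ca+a*sa,p[2]+a*ca-b*sa] for a,b in q])
    f=lambda p:(proj(w,R0.apply(pts(p))+o['tcp_pos'])-c).ravel()
    s=least_squares(f,[-.018,0,0,0],x_scale=[.01,.01,.01,.1]); return s.x,s.fun.reshape(4,2)
E
python3 - <<'E'
from h import *
im=cv2.imread('pics/f_wrist.png'); w=np.load('f_w.npy',allow_pickle=True).item(); o=get_obs()
c0=np.array([(165,315),(172,598),(600,605),(608,320)])/5.5+[250,270]-.4
s,r=fit_in_tool(w,o,c0);print(s,r.round(1))
c,res=quad(im[:,:,2],c0,r=2.5,n=15);print((c-c0).round(1),res); s,r=fit_in_tool(w,o,c);print(s,r.round(1))
E
```

```text
[-0.01288755  0.00053817  0.0043425  -0.00931111] [[-0.1  0.3]
 [-0.2  0.1]
 [-0.3 -0.5]
 [ 0.6  0.1]]
[[-0.6 -0.6]
 [ 0.  -0.1]
 [-0.3  0. ]
 [ 0.4 -0.7]] [np.float32(0.13525727), np.float32(0.14649934), np.float32(0.16818178), np.float32(0.08045735)]
[-0.01371309  0.00049582  0.00364165 -0.00956515] [[ 0.1  0.4]
 [-0.6  0.1]
 [ 0.1 -0.8]
 [ 0.4  0.3]]
```

```bash
cat >> h.py <<'E'
ST=np.array([0.58468,-0.05965,-0.40458])
SOCK=np.r_[ST[:2]-.022*np.array([np.cos(ST[2]),np.sin(ST[2])]),.0265]
def goal(off=(.0003,.0009),dyaw=.0095,z=.102):
    Rt=down(ST[2]+np.pi/2+dyaw); p=SOCK.copy(); p[2]=0
    return p-Rt.apply([0,off[0],off[1]])+[0,0,z],Rt
E
python3 - <<'E'
from h import *
p,Rt=goal(); print(p); a,b=rel(p,Rt); print(a.round(4),b.round(4))
E
```

```text
[ 0.56350997 -0.05092058  0.102     ]
[ 0.9464 -0.0026 -0.0011] [-0.0003  0.1844  0.0864]
```

{"op": "apply_moves", "data": {"series": "0.18 0 0 0 0.04 0.02 0;0.36 0 0 0 0.08 0.04 0;0.54 0 0 0 0.12 0.06 0;0.72 0 0 0 0.16 0.075 0;0.86 -0.002 -0.001 0 0.184 0.086 0;0.946 -0.003 -0.001 0 0.184 0.086 0;0.946 -0.003 -0.001 0 0.184 0.086 0;0.946 -0.003 -0.001 0 0.184 0.086 0;0.946 -0.003 -0.001 0 0.184 0.086 0;0.946 -0.003 -0.001 0 0.184 0.086 0"}}

```text
clock: 6.52
tcp_pos: [0.5643, -0.0524, 0.1029]
orientation: [0.31, 1.546, -0.31]
contact_force: [-1.3, 0.5, 0.0]
grip_width: 0.0271
```

```bash
python3 - <<'E'
from h import *
o=get_obs(); print(o['tcp_pos'],o['qvel'].round(3)); p,Rt=goal(); a,b=rel(p,Rt); print(a.round(4),b.round(4))
im=grab_frame('wrist'); cv2.imwrite('pics/g_wrist.png',im)
E
```

```text
[ 0.56429776 -0.05235079  0.10289465] [-0.003 -0.002  0.001 -0.    -0.002  0.003 -0.003]
[-0.0001  0.0029 -0.0004] [ 0.0009  0.001  -0.0013]
```

View pics/g_wrist.png

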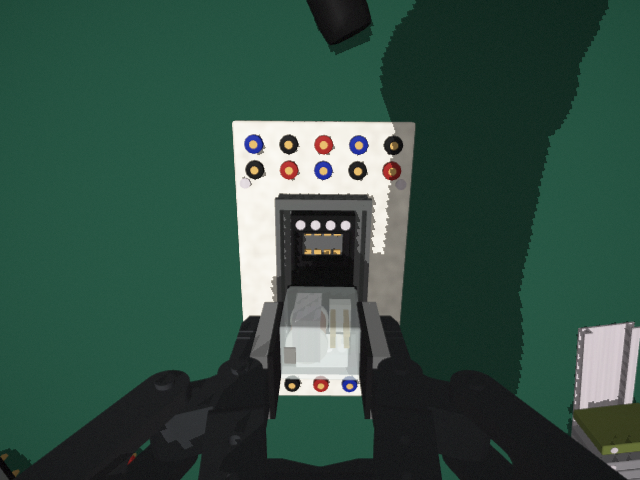

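{"op": "apply_moves", "data": {"series": "0 0.003 0 0.02 0.001 -0.0013 0;0 0.003 0 0.035 0.001 -0.0013 0;0 0.003 0 0.047 0.001 -0.0013 0;0 0.003 0 0.047 0.001 -0.0013 0;0 0.003 0 0.047 0.001 -0.0013 0"}}

```text
clock: 7.2
tcp_pos: [0.5639, -0.0506, 0.056]
orientation: [0.31, 1.548, -0.31]
contact_force: [-0.2, -0.7, 0.1]
grip_width: 0.0273
```

```bash
python3 - <<'E'
from h import *
o=get_obs(); print(o['tcp_pos'],o['contact_force']); p,Rt=goal(z=.054); a,b=rel(p,Rt); print(a.round(4),b.round(4))
im=grab_frame('wrist'); cv2.imwrite('pics/h_wrist.png',im); crop(im,320,290,100,100,4,'pics/h1.png')
E
```

```text
[ 0.56389108 -0.05063619  0.05603191] [-0.15367755 -0.71123322  0.13304846]
[ 0.0001  0.0003 -0.0004] [ 0.002  -0.0004 -0.0002]
```

View pics/h1.png

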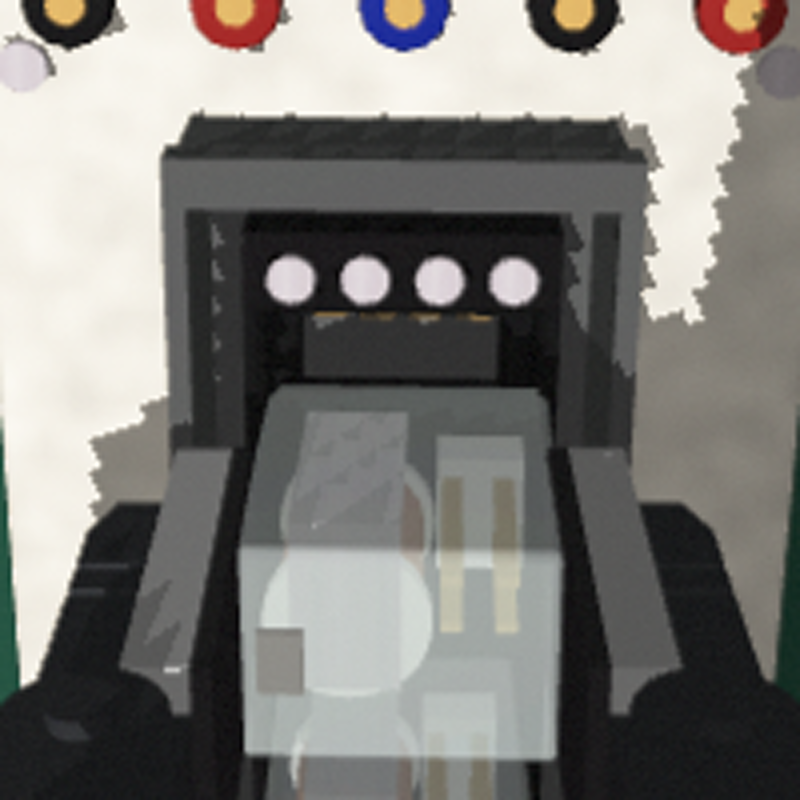

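{"op": "apply_moves", "data": {"series": "0 0 0 0.004 -0.0004 -0.0002 0;0 0 0 0.008 -0.0004 -0.0002 0;0 0 0 0.012 -0.0004 -0.0002 0;0 0 0 0.012 -0.0004 -0.0002 0"}}

```text
clock: 7.75
tcp_pos: [0.563, -0.0508, 0.0435]
orientation: [0.31, 1.549, -0.309]
contact_force: [0.2, -0.9, -0.9]
grip_width: 0.0269
```

{"op": "apply_moves", "data": {"series": "0 0 0 0.002 0.0003 0.0003 0;0 0 0 0.004 0.0003 0.0003 0;0 0 0 0.0065 0.0003 0.0003 0;0 0 0 0.0065 0.0003 0.0003 0;0 0 0 0.0065 0.0003 0.0003 0"}}

```text
clock: 8.38
tcp_pos: [0.5638, -0.0507, 0.0375]
orientation: [0.31, 1.548, -0.309]
contact_force: [-0.7, -0.1, -0.5]
grip_width: 0.0269
```

```bash
python3 - <<'E'
from h import *
o=get_obs(); print(o['tcp_pos'],o['contact_force']); p,Rt=goal(z=.0365); a,b=rel(p,Rt); print(a.round(4),b.round(4))
im=grab_frame('wrist'); cv2.imwrite('pics/i_wrist.png',im); crop(im,320,320,100,100,4,'pics/i1.png')
im=grab_frame('scene'); crop(im,308,260,50,40,8,'pics/i2.png')
E
```

```text
[ 0.56375454 -0.05066081  0.0374664 ] [-0.67246311 -0.14652069 -0.52004138]
[ 0.0002  0.     -0.0005] [ 0.001  -0.0003 -0.0001]
```

View pics/i1.png

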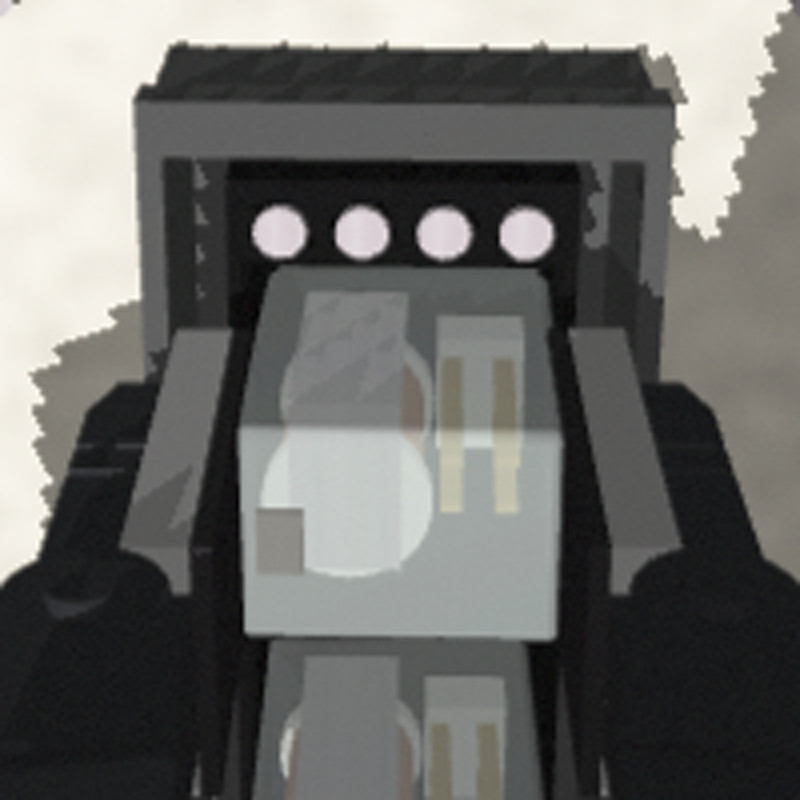

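View pics/i2.png

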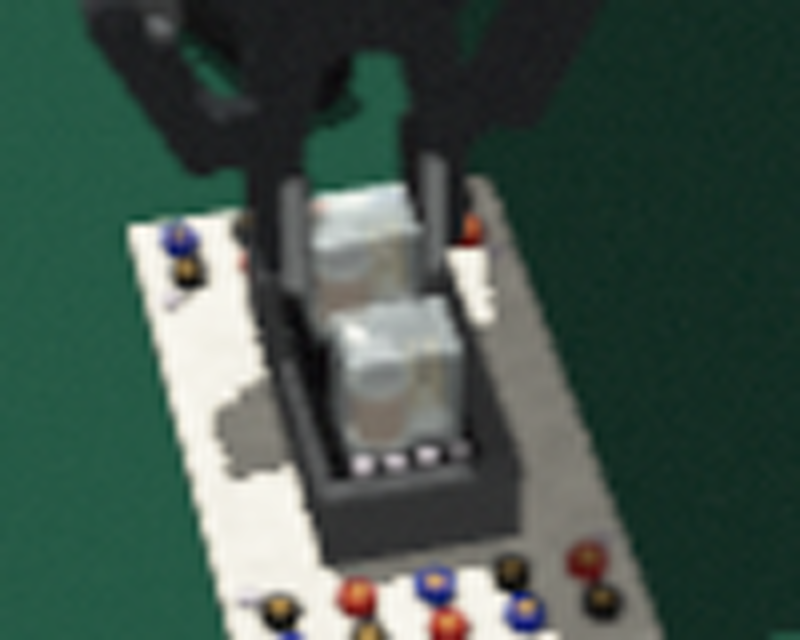

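{"op": "apply_moves", "data": {"series": "0 0 0 0.001 -0.0002 0 0;0 0 0 0.002 -0.0002 0 0;0 0 0 0.002 -0.0002 0 0"}}

```text
clock: 8.85
tcp_pos: [0.564, -0.0508, 0.0366]
orientation: [0.311, 1.548, -0.309]
contact_force: [-3.5, 1.0, 12.1]
grip_width: 0.0272
```

{"op": "apply_moves", "data": {"series": "0 0 0 -0.001 0 0 0.55;0 0 0 -0.001 0 0 0.55;0 0 0 -0.001 0 0 0.55;0 0 0 -0.001 0 0 0.55;0 0 0 -0.04 0 0 0.55;0 0 0 -0.09 0 0 0.55;0 0 0 -0.12 0 0 1;0 0 0 -0.12 0 0 1;0 0 0 -0.12 0 0 1"}}

```text
clock: 9.98
tcp_pos: [0.563, -0.0506, 0.1547]
orientation: [0.31, 1.55, -0.309]
contact_force: [0.3, 0.8, 0.5]
grip_width: 0.0853
```

```bash
python3 - <<'E'
from h import *
o=get_obs(); print(o['tcp_pos'],o['contact_force'],o['grip_width'])
w=camera_info('wrist')
im=grab_frame('wrist'); cv2.imwrite('pics/j_wrist.png',im); np.save('j_w.npy',w,allow_pickle=True)
rp=box(.021,.028,.0185,.0545,SOCK[0],SOCK[1],ST[2])
f=ST[:2]*2-SOCK[:2]; fp=box(.021,.028,.0185,.0545,f[0],f[1],ST[2])
im2=im.copy()
for q in(rp,fp): im2=cv2.polylines(im2,[(proj(w,q[4:])*16).round().astype(int)],True,(0,0,255),1,cv2.LINE_AA,4)
u,v=proj(w,SOCK)[0].astype(int); print(u,v)
a=im[v-60:v+90,u-50:u+50];b=im2[v-60:v+90,u-50:u+50]
cv2.imwrite('pics/j1.png',cv2.resize(np.hstack([a,b]),None,fx=4,fy=4))
E
```

```text
[ 0.5630444  -0.05063009  0.1547161 ] [0.27377491 0.8278389  0.48548823] 0.08530274203151193
320 226
```

View pics/j1.png

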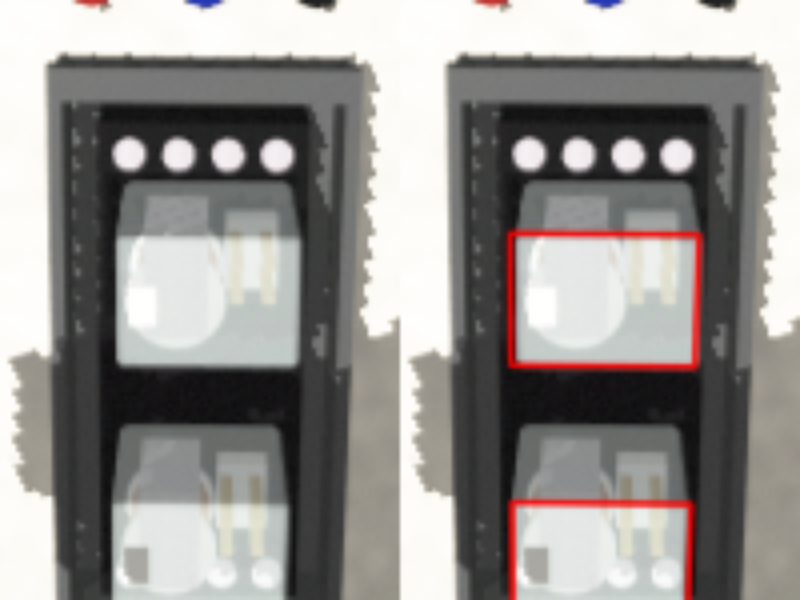

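```bash
python3 - <<'E'
from h import *
a,b=rel([.446,-.297,.18],down(1.353)); print(a.round(4),b.round(4))
E
```

```text
[-0.1768 -0.0019  0.0002] [-0.0256 -0.2723 -0.0131]
```

{"op": "apply_moves", "data": {"series": "-0.05 -0.001 0 -0.026 -0.06 -0.003 1;-0.1 -0.002 0 -0.026 -0.12 -0.006 1;-0.15 -0.002 0 -0.026 -0.18 -0.009 1;-0.177 -0.002 0 -0.026 -0.24 -0.013 1;-0.177 -0.002 0 -0.026 -0.272 -0.013 1;-0.177 -0.002 0 -0.026 -0.272 -0.013 1;-0.177 -0.002 0 -0.026 -0.272 -0.013 1;-0.177 -0.002 0 -0.026 -0.272 -0.013 1;-0.177 -0.002 0 -0.026 -0.272 -0.013 1"}}

```text
clock: 11.15
tcp_pos: [0.4476, -0.2958, 0.1811]
orientation: [0.17, 1.562, -0.169]
contact_force: [0.4, 0.2, 0.1]
grip_width: 0.0856
```

```bash
python3 - <<'E'
from h import *
o=get_obs(); print(o['joints'].round(2),o['tcp_pos'],o['qvel'].round(3)); w=camera_info('wrist')
im=grab_frame('wrist'); cv2.imwrite('pics/k_wrist.png',im); np.save('k_w.npy',w,allow_pickle=True)
E
```

```text
[ 0.08  0.33  0.48  1.96 -0.2   0.89  2.02] [ 0.44760636 -0.29580356  0.18109356] [ 0.004 -0.005  0.006  0.     0.001 -0.002  0.001]
```

View pics/k_wrist.png

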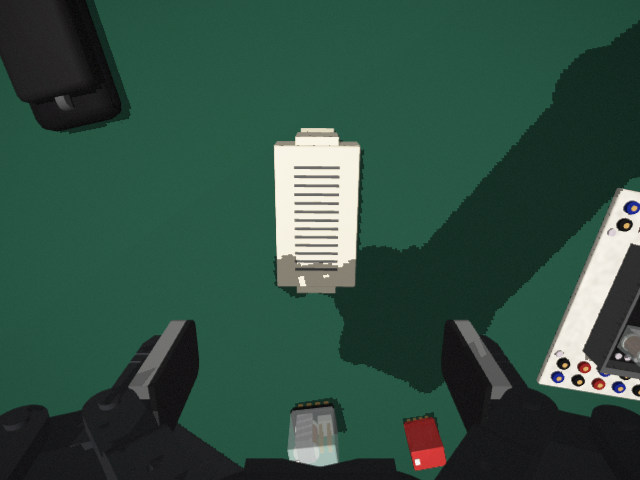

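```bash
python3 - <<'E'
from h import *
im=cv2.imread('pics/k_wrist.png'); w=np.load('k_w.npy',allow_pickle=True).item()
c0=np.array([(275,145),(277.5,287),(355,287),(359,145)],float)
for ch in(1,2):
  c,res=quad(im[:,:,ch],c0,r=3); print((c).round(1),np.round(res,2))
  s,e,r=fitrect(w,c,.1,.056,.044,[.446,-.297,-.22]); print(s,e,r.round(1))
for L,W,z0,z1 in((.1,.056,.017,.044),(.116,.028,0,.04)):
  q=proj(w,box(L,W,z0,z1,*s)); im=cv2.polylines(im,[(q[4:]*16).round().astype(int)],True,(0,0,255),1,cv2.LINE_AA,4)
crop(im,318,212,55,90,3.3,'pics/k1.png')
E
```

```text
[[273.2 144.5]
 [277.1 285.5]
 [354.3 285.9]
 [359.5 145. ]] [0.19 0.07 0.23 0.36]
[ 0.4461337  -0.29809027 -0.22262284] 0.3605581150203052 [[-0.5 -0.3]
 [-0.4  0.3]
 [ 0.4  0.3]
 [ 0.4 -0.2]]
[[273.3 144.5]
 [276.9 285.4]
 [354.2 286.3]
 [359.6 145. ]] [0.19 0.23 0.22 0.36]
[ 0.44617034 -0.29810327 -0.22421902] 0.3152958184932913 [[-0.4 -0.3]
 [-0.4  0.4]
 [ 0.4  0.1]
 [ 0.4 -0.1]]
```

View pics/k1.png

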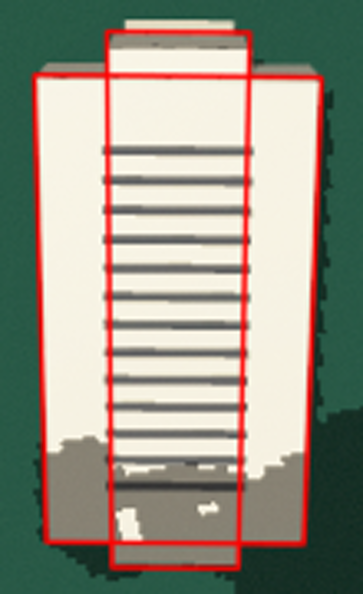

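```bash
python3 - <<'E'
from h import *
a,b=rel([.44615,-.2981,.010],down(-.2235+np.pi/2)); print(a.round(4),b.round(4))
E
```

```text
[ 0.0074  0.0019 -0.0006] [ 0.1712 -0.0024 -0.0012]
```

{"op": "apply_moves", "data": {"series": "0.007 0.002 -0.001 0.05 -0.0024 -0.0012 1;0.007 0.002 -0.001 0.09 -0.0024 -0.0012 1;0.007 0.002 -0.001 0.11 -0.0024 -0.0012 1;0.007 0.002 -0.001 0.11 -0.0024 -0.0012 1;0.007 0.002 -0.001 0.11 -0.0024 -0.0012 1"}}

```text
clock: 11.82
tcp_pos: [0.4462, -0.2993, 0.0722]
orientation: [0.175, 1.562, -0.177]
contact_force: [0.7, -0.6, -0.4]
grip_width: 0.0857
```

```bash
python3 - <<'E'
from h import *
a,b=rel([.44615,-.2981,.010],down(-.2235+np.pi/2)); print(a.round(4),b.round(4))
E
```

```text
[-0.001   0.0013  0.0011] [ 0.0622  0.0012 -0.0004]
```

{"op": "apply_moves", "data": {"series": "-0.001 0.001 0.001 0.03 0.001 -0.0004 1;-0.001 0.001 0.001 0.05 0.001 -0.0004 1;-0.001 0.001 0.001 0.062 0.001 -0.0004 1;-0.001 0.001 0.001 0.062 0.001 -0.0004 1;-0.001 0.001 0.001 0.062 0.001 -0.0004 1;-0.001 0.001 0.001 0.062 0.001 -0.0004 0;-0.001 0.001 0.001 0.062 0.001 -0.0004 0;-0.001 0.001 0.001 0.062 0.001 -0.0004 0;-0.001 0.001 0.001 0.062 0.001 -0.0004 0;-0.001 0.001 0.001 0.062 0.001 -0.0004 0", "force": 80}}

```text
clock: 13.08
tcp_pos: [0.4457, -0.2985, 0.0101]
orientation: [0.176, 1.563, -0.176]
contact_force: [-0.8, 0.3, 4.7]
grip_width: 0.0549
```

```bash
python3 - <<'E'
from h import *
o=get_obs(); print(o['tcp_pos'],o['contact_force'],o['grip_width'])
a,b=rel([.44615,-.2981,.010],down(-.2235+np.pi/2)); print(a.round(4),b.round(4))
w=camera_info('wrist')
im=grab_frame('wrist'); cv2.imwrite('pics/l_wrist.png',im); np.save('l_w.npy',w,allow_pickle=True)
E
```

```text
[ 0.44573678 -0.29847002  0.01005119] [-0.75296582  0.29514275  4.69215721] 0.05490244869231286
[-0.0004  0.0002  0.    ] [0.0001 0.0005 0.0003]
```

View pics/l_wrist.png

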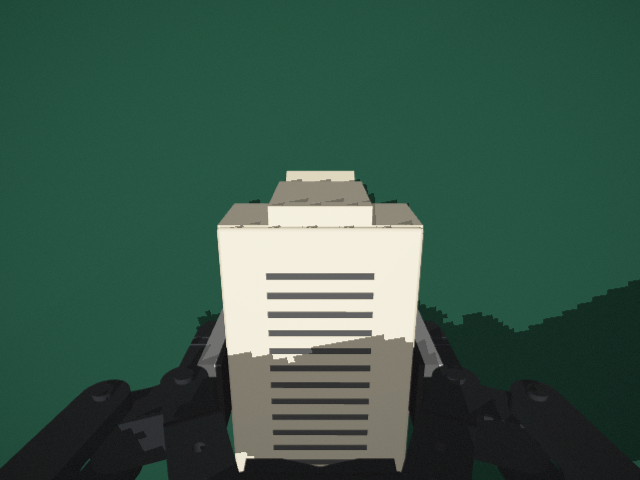

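{"op": "apply_moves", "data": {"series": "0 0 0 -0.03 0 0 0;0 0 0 -0.08 0 0 0;0 0 0 -0.11 0 0 0;0 0 0 -0.11 0 0 0;0 0 0 -0.11 0 0 0"}}

```text
clock: 13.75
tcp_pos: [0.445, -0.2976, 0.1187]
orientation: [0.176, 1.565, -0.175]
contact_force: [-0.2, 0.1, -0.4]
grip_width: 0.0548
```

```bash
python3 - <<'E'
from h import *
o=get_obs(); print(o['tcp_pos'],o['contact_force'],o['grip_width'])
w=camera_info('wrist')
im=grab_frame('wrist'); cv2.imwrite('pics/m_wrist.png',im); np.save('m_w.npy',w,allow_pickle=True)
p,Rt=o['tcp_pos'],R.from_rotvec(o['orientation'])
# expected corners: cover in tool frame (0,0), top at x=-.034
q=np.array([[-.034,b*.028,a*.05] for a,b in((-1,-1),(1,-1),(1,1),(-1,1))])
print(proj(w,Rt.apply(q)+p).round(1)); a,b=rel([*ST[:2],.12],down(ST[2]+np.pi/2)); print(a.round(4),b.round(4))
E
```

```text
[ 0.44501557 -0.2975628   0.11867491] [-0.16166803  0.09340272 -0.40422181] 0.0548470976789949
[[214.4 224.2]
 [237.5 505.5]
 [402.2 505.6]
 [425.6 224.2]]
[ 0.181  -0.0029 -0.0006] [-0.0017  0.2629  0.0837]
```

View pics/m_wrist.png

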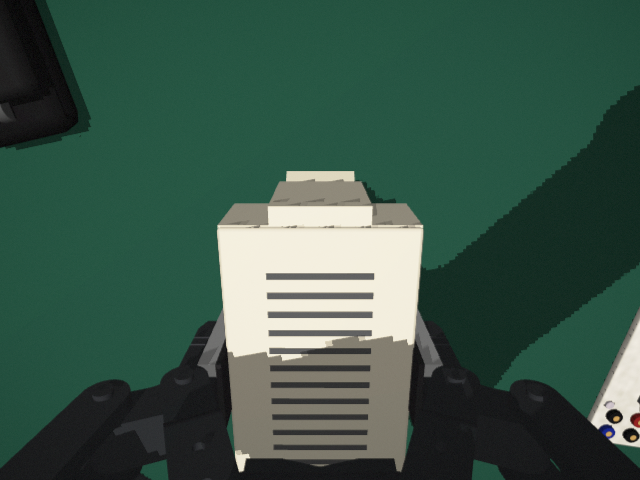

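{"op": "apply_moves", "data": {"series": "0.03 0 0 0 0.04 0.012 0;0.06 -0.001 0 0 0.09 0.027 0;0.1 -0.002 0 0 0.14 0.043 0;0.14 -0.003 0 0 0.19 0.06 0;0.18 -0.003 0 0 0.235 0.075 0;0.181 -0.003 0 0 0.263 0.0837 0;0.181 -0.003 0 0 0.263 0.0837 0;0.181 -0.003 0 0 0.263 0.0837 0;0.181 -0.003 0 0 0.263 0.0837 0;0.181 -0.003 0 0 0.263 0.0837 0"}}

```text
clock: 15.05
tcp_pos: [0.585, -0.0614, 0.1193]
orientation: [0.319, 1.545, -0.319]
contact_force: [0.3, -0.0, -0.5]
grip_width: 0.055
```

```bash
cat >> h.py <<'E'
def cgoal(z,off=.0003):
    Rt=down(ST[2]+np.pi/2); return np.r_[ST[:2],z]-Rt.apply([0,0,off]),Rt
E
python3 - <<'E'
from h import *
o=get_obs(); print(o['tcp_pos'],o['contact_force'],o['grip_width'])
a,b=rel(*cgoal(.085)); print(a.round(4),b.round(4))
cv2.imwrite('pics/n_wrist.png',grab_frame('wrist'))
E
```

```text
[ 0.58496154 -0.06136613  0.1192714 ] [ 0.27182728 -0.04073642 -0.49745494] 0.05496159983480199
[-0.002   0.0018 -0.0001] [ 0.0343  0.0015 -0.0013]
```

View pics/n_wrist.png

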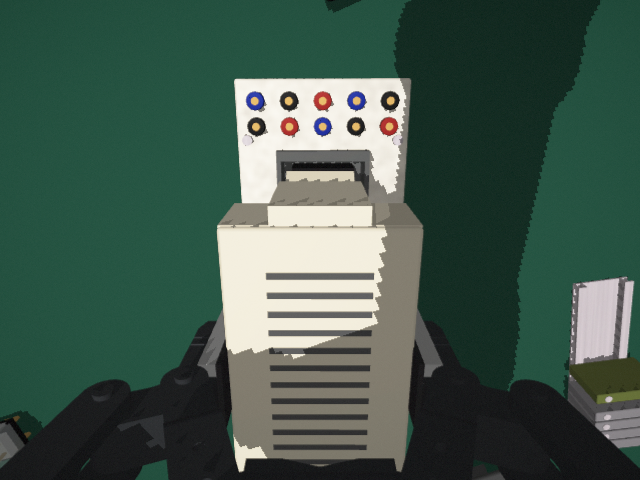

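{"op": "apply_moves", "data": {"series": "-0.002 0.002 0 0.03 0.0015 -0.0013 0;-0.002 0.002 0 0.055 0.0015 -0.0013 0;-0.002 0.002 0 0.065 0.0015 -0.0013 0;-0.002 0.002 0 0.065 0.0015 -0.0013 0;-0.002 0.002 0 0.065 0.0015 -0.0013 0"}}

```text
clock: 15.72
tcp_pos: [0.5858, -0.0586, 0.0553]
orientation: [0.317, 1.546, -0.316]
contact_force: [-0.6, -0.3, 0.4]
grip_width: 0.055
```

```bash
python3 - <<'E'
from h import *
o=get_obs(); print(o['tcp_pos'],o['contact_force'],o['grip_width'])
a,b=rel(*cgoal(.038)); print(a.round(4),b.round(4))
im=grab_frame('wrist');cv2.imwrite('pics/o_wrist.png',im)
im=grab_frame('scene'); crop(im,308,260,50,40,8,'pics/o2.png')
E
```

```text
[ 0.58576362 -0.05862687  0.05527118] [-0.59002641 -0.33093232  0.35103479] 0.054993538824625966
[ 0.0015  0.0016 -0.001 ] [ 0.0173 -0.0014 -0.0009]
```

View pics/o_wrist.png

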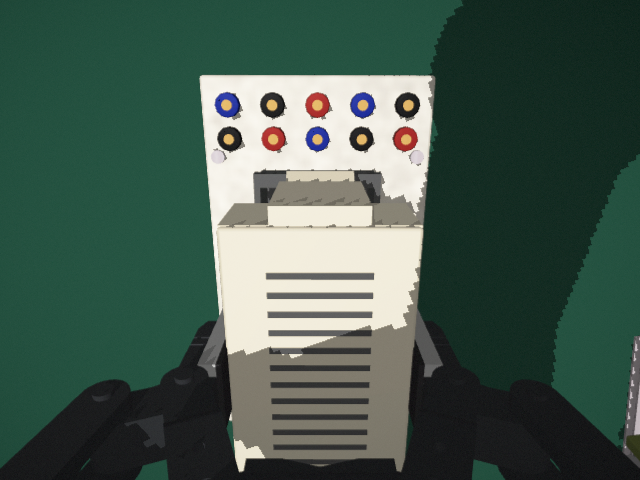

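View pics/o2.png

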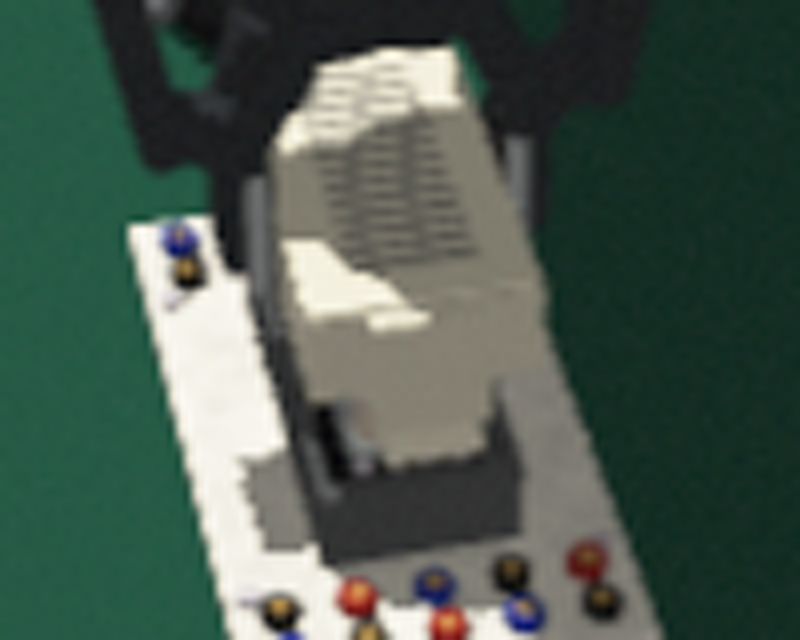

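{"op": "apply_moves", "data": {"series": "0.0015 0.0015 -0.001 0.007 -0.0013 -0.0008 0;0.0015 0.0015 -0.001 0.014 -0.0013 -0.0008 0;0.0015 0.0015 -0.001 0.014 -0.0013 -0.0008 0;0.0015 0.0015 -0.001 0.014 -0.0013 -0.0008 0"}}

```text
clock: 16.32
tcp_pos: [0.5837, -0.0593, 0.0402]
orientation: [0.317, 1.549, -0.318]
contact_force: [0.5, -0.0, -0.7]
grip_width: 0.0551
```

```bash
python3 - <<'E'
from h import *
o=get_obs(); print(o['tcp_pos'],o['contact_force'],o['moment'])
a,b=rel(*cgoal(.038)); print(a.round(4),b.round(4))
E
```

```text
[ 0.5837101  -0.0592704   0.04020481] [ 0.50124123 -0.03872091 -0.70087303] [-0.01337676  0.00951209 -0.02979592]
[ 0.0002 -0.0017  0.0007] [0.0022 0.     0.0007]
```

{"op": "apply_moves", "data": {"series": "0 -0.001 0.0005 0.003 0 0.0006 0;0 -0.001 0.0005 0.006 0 0.0006 0;0 -0.001 0.0005 0.008 0 0.0006 0;0 -0.001 0.0005 0.01 0 0.0006 0;0 -0.001 0.0005 0.01 0 0.0006 0", "force": 110}}

```text
clock: 16.95
tcp_pos: [0.5844, -0.0594, 0.0302]
orientation: [0.317, 1.548, -0.317]
contact_force: [-0.4, 0.4, 1.9]
grip_width: 0.0545
```

```bash
python3 - <<'E'
from h import *
o=get_obs(); print(o['tcp_pos'],o['contact_force'],o['moment'])
a,b=rel(*cgoal(.025)); print(a.round(4),b.round(4))
E
```

```text
[ 0.58436965 -0.05936997  0.03022309] [-0.44663599  0.40747331  1.87338716] [0.09791661 0.0445106  0.00294985]
[ 0.0004 -0.0004  0.    ] [ 0.0052 -0.0001  0.0001]
```

{"op": "apply_moves", "data": {"series": "0 0 0 0.002 0 0 0;0 0 0 0.004 0 0 0;0 0 0 0.006 0 0 0;0 0 0 0.006 0 0 0"}}

```text
clock: 17.45
tcp_pos: [0.5841, -0.0595, 0.0255]
orientation: [0.318, 1.548, -0.317]
contact_force: [-6.1, 1.9, 16.0]
grip_width: 0.0547
```

```bash
python3 - <<'E'
from h import *
o=get_obs(); print(o['tcp_pos'],o['contact_force'],o['moment'])
a,b=rel(*cgoal(.025)); print(a.round(4),b.round(4))
cv2.imwrite('pics/p_wrist.png',grab_frame('wrist'))
im=grab_frame('scene'); crop(im,308,260,50,40,8,'pics/p2.png')
E
```

```text
[ 0.58409152 -0.0594837   0.02547554] [-6.06519748  1.89469177 16.00106562] [0.01684668 1.1661594  0.02460903]
[ 0.0001 -0.0012 -0.0005] [0.0005 0.0001 0.0003]
```

View pics/p_wrist.png

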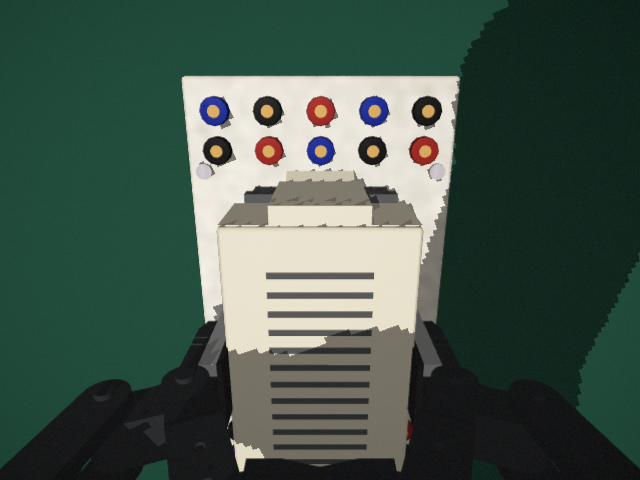

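View pics/p2.png

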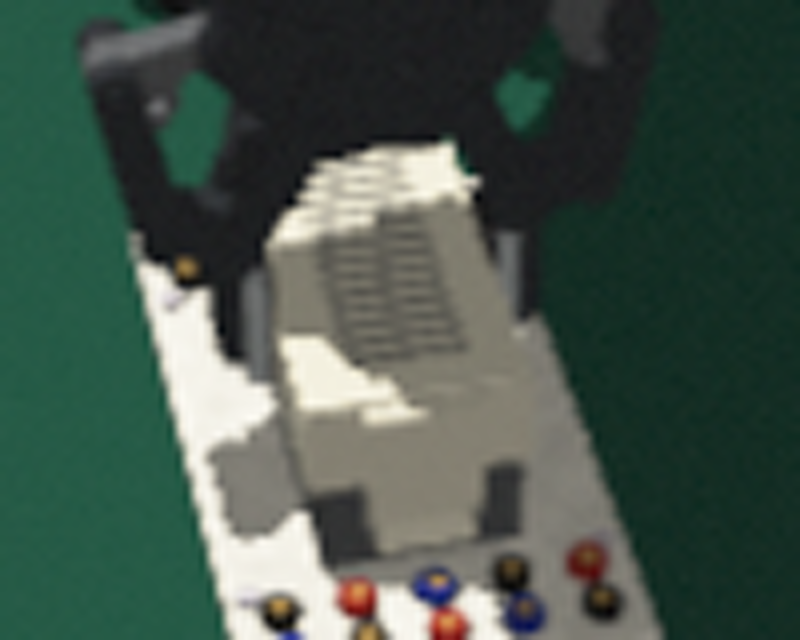

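{"op": "apply_moves", "data": {"series": "0 -0.001 -0.0005 0.001 0 0 0;0 -0.001 -0.0005 0.0025 0 0 0;0 -0.001 -0.0005 0.0025 0 0 0"}}

```text
clock: 17.92
tcp_pos: [0.5841, -0.0594, 0.0253]
orientation: [0.318, 1.548, -0.316]
contact_force: [-13.9, 3.7, 42.9]
grip_width: 0.0546
```

```bash
python3 - <<'E'
from h import *
o=get_obs(); print(o['tcp_pos'],o['contact_force'],o['moment'])
a,b=rel(*cgoal(.025)); print(a.round(4),b.round(4))
E
```

```text
[ 0.58411025 -0.05944379  0.02534261] [-13.89338892   3.67449978  42.90582262] [0.2036578  3.10960393 0.08334731]
[ 0.0001 -0.0006 -0.0014] [0.0003 0.     0.0003]
```

{"op": "apply_moves", "data": {"series": "0 0 0 -0.003 0 0 0;0 0 0 -0.003 0 0 0;0 0 0 -0.003 0 0 0.9;0 0 0 -0.003 0 0 0.9;0 0 0 -0.003 0 0 0.9;0 0 0 -0.003 0 0 0.9;0 0 0 -0.003 0 0 0.9"}}

```text
clock: 18.8
tcp_pos: [0.5842, -0.0595, 0.0247]
orientation: [0.317, 1.547, -0.318]
contact_force: [-0.3, 0.2, -0.6]
grip_width: 0.0766
```

{"op": "apply_moves", "data": {"series": "0 0 0 -0.03 0 0 0.95;0 0 0 -0.09 0 0 1;0 0 0 -0.13 0 0 1;0 0 0 -0.15 0 0 1;0 0 0 -0.15 0 0 1;0 0 0 -0.15 0 0 1"}}

```text
clock: 19.55
tcp_pos: [0.5835, -0.0591, 0.1737]
orientation: [0.316, 1.549, -0.318]
contact_force: [-0.2, 0.1, -0.9]
grip_width: 0.0851
```

```bash
python3 - <<'E'
from h import *
o=get_obs(); print(o['clock'],o['tcp_pos'],o['contact_force'],o['grip_width'])
w=camera_info('wrist')
im=grab_frame('wrist');cv2.imwrite('pics/q_wrist.png',im); np.save('q_w.npy',w,allow_pickle=True)
sc=grab_frame('scene'); cv2.imwrite('pics/q_scene.png',sc); crop(sc,308,260,50,40,8,'pics/q2.png')
p=box(.1,.056,.059,.059,*ST)[:4]; print(proj(w,p).round(1)); print(proj(camera_info('scene'),p).round(1))
E
```

```text
19.55 [ 0.58352214 -0.05911378  0.17371221] [-0.16403152  0.13253309 -0.91709042] 0.08511380514522494
[[273.3 153.1]
 [278.4 303.9]
 [362.  304. ]
 [367.4 153.2]]
[[286.5 237.9]
 [296.1 270.5]
 [325.1 265.9]
 [313.3 234.1]]
```

View pics/q_wrist.png

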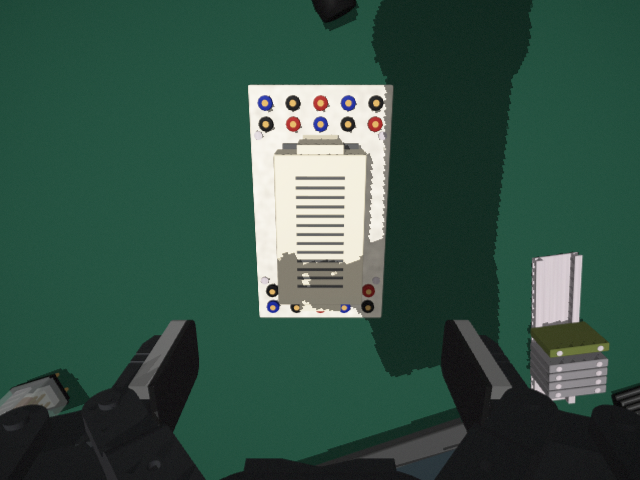

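View pics/q2.png

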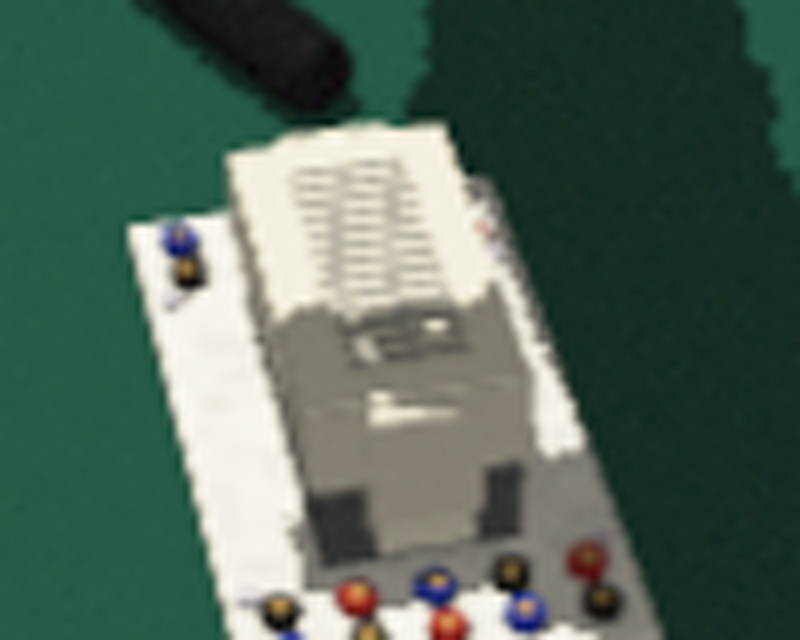

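```bash
python3 - <<'E'
from h import *
im=cv2.imread('pics/q_wrist.png'); w=np.load('q_w.npy',allow_pickle=True).item()
c0=np.array([(274,153.5),(278.6,303.5),(361.5,303.5),(367,153.5)],float)
c,res=quad(im[:,:,2],c0,r=3); print(c.round(1),np.round(res,2))
s,e,r=fitrect(w,c,.1,.056,.059,list(ST)); print(s-ST,e,r.round(1))
c1,res=quad(im[:,:,2],[(249,86),(260,317),(381,317),(391,86)],r=4); print(c1.round(1),res)
s1,e,r=fitrect(w,c1,.18,.1,.006,list(ST)); print(s1-ST,e)
im=cv2.polylines(im,[(proj(w,box(.1,.056,.059,.059,*ST)[:4])*16).round().astype(int)],True,(0,0,255),1,cv2.LINE_AA,4)
crop(im,320,200,80,100,3,'pics/q3.png')
E
```

```text
[[272.3 153.9]
 [278.2 303.6]
 [360.9 304.9]
 [366.  153.6]] [0.24 0.89 0.2  0.33]
[ 5.27992842e-05 -6.42697697e-04  1.52599362e-03] 0.42258090547897825 [[-0.1 -0.2]
 [-0.6  0.8]
 [ 0.3 -0.6]
 [ 0.3  0.1]]
[[247.4  84.4]
 [259.1 317.3]
 [380.8 317.4]
 [392.1  84.5]] [np.float32(0.22178864), np.float32(0.037939675), np.float32(0.55932117), np.float32(0.00634287)]
[ 0.00022933 -0.00044237  0.0011992 ] 0.5588652126906009
```

View pics/q3.png

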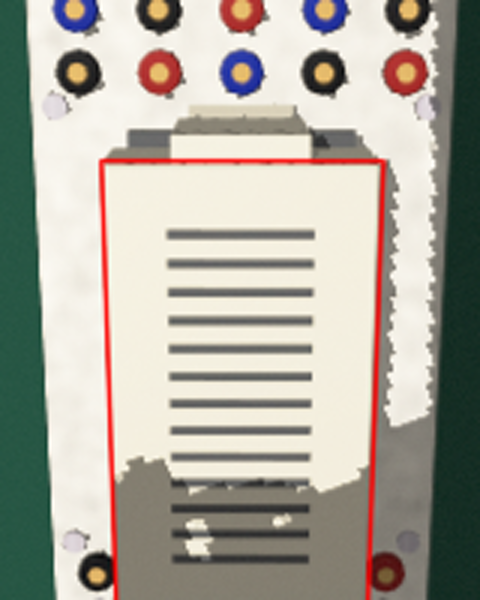

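```bash
python3 -c "
from bench import *
print(get_obs()['clock']); print(hand_in())"
```

```text
19.65
the job is handed in; nothing more can be done
None
```

I plugged the loose relay into the empty socket and clipped the long cover over the relay box, then handed the job in at 19.65 s. `hand_in` gives no verdict.

- **Relay:** It met a firm stop at 12 N, with its height working out to about 12.6 mm (12.5 mm is full depth). After release, its expected outline lay on the camera image to within about a pixel.
- **Cover:** I held it by its long sides and pressed it down to a hard stop at 43 N. At the stop its height worked out to about 15.2 mm (15 mm is home). After release, the wrist picture put it within about 0.3 mm of the plate's middle and 0.001 rad of square.
- **Not read directly:** The robot's state has no clip joint values. That both clips snapped in is inferred from the hard stop, the height and the pictures. I also did not measure the cover's level on its own.
- **Other things on the bench:** I did not touch any of them, and the gripper stood clear at about 0.17 m when I handed in.
- **Disagreements:** The arm's measured position was off the commanded one by 1 to 3 mm at times. I corrected this from the measured pose before each insertion.

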